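Lock down the sample press

ROBOT

A 6-joint arm with a two-finger parallel gripper is mounted at the origin on the work surface; the furniture and walls round the work are solid. World frame = base frame: x ahead of the robot, y to its left, z up, the work surface at z = 0. Lengths are in m, angles in rad, forces in N, time in s.
With the tool pointing down it reaches from about 0.4 to 0.825 m from the base axis. Payload 7 kg.
Tool frame: the origin (TCP) lies midway between the tips of the shut fingers; the grasp point (between the pads) lies 19 mm behind it; z points along the fingers, y is the line along which they close (so a half turn about z gives the same grasp; the last joint's range is limited). The gripper opens to 88 mm and grips with 3 to 60 N. Pads are 19 mm wide; open, the fingers measure 130 mm over their backs; the gripper's body (78 mm by 193 mm) begins 47 mm behind the grasp point.
Start: joints at [1.437, 0.359, 0.012, 0, -1.224, -0.288], TCP at [0.276, 0.616, 0.227] pointing down, gripper open.
Joint ranges: [-3.07, 3.07], [-1.43, 2.12], [-1.02, 1.25], [-3.03, 1.67], [-3.05, -0], [-3.03, 3.03]. Speed limits (rad/s): [2.39, 2.39, 3.01, 3.14, 3.14, 3.14].

INTERFACE

Orientations are given as [roll, pitch, yaw] about the fixed x, y, z axes, in that order (R = Rz(yaw) Ry(pitch) Rx(roll)).
In Python, from station import monitor, viewer, arm gives the robot as it stands.
- The arm moves only by the tool move_arm, never from a script. Its argument "deltas" is a list that holds one entry, the list of rows, each a list of 7 numbers: the turn, a rotation vector about the tool's x, y, z in degrees, then the shift along the tool's x, y, z in m, then the finger opening in m, from 0 to 0.0876. A call has 1 to 12 rows; each row is the pose to reach, as a shift and turn from the pose commanded when the call began, along the tool's axes at that moment; what a row does not reach only later rows make up. A row lasts 1/12 s, in which the tool goes at most 41.7 mm and 7.16 degrees, less where a joint would pass 70% of its speed; a pose out of reach is approached as far as the arm can. A call with a gripper value outside its range is refused whole. The fingers move at their own pace and stop on an object; "force" is the grip in N (left out, the last holds). Time passes only in rows, so rows that repeat a pose let the fingers close. It gives the time, the measured TCP pose, the force and the opening at its end, in the units of the state.
- monitor.get_state(): the state, without advancing time (a new reading comes with each control period).
- viewer.grab_frame(name): name is "side" or "top"; returns a dict with "frame" (400x640x3 uint8, blue, green, red), "vfov" (degrees; the focal length in pixels is half the picture's height over the tangent of half this angle, whatever the lens; pixels are square), "cx", "cy" (the principal point, pixels), "xyz" and "orientation" of the camera in the world. Camera axes: x right, y down, z forward; pixel columns grow to the right and rows downward; lengths in m; the calibration is good to about 2 mm. A picture is of the moment at which its call begins. There is no depth.
- arm.job_done(): hands the job in, once; it reports no verdict.
The state is a dict: "t": time; "q": joint angles; "qd": joint speeds; "joint_efforts": joint torques, N m; "eef_pos": TCP position; "ee_rot": TCP orientation; "force": force on the tool from outside, world axes, zero at the start; "moment": the same for the moment, N m; "width": finger opening in m.
Only numpy, scipy, OpenCV 4.12 (cv2) and the standard library are available. Lean on these libraries where they do the work, as an engineer would, in place of code of your own. Each camera call takes 0.05 s, during which the arm holds its last target. There are 200 camera calls.

TASK

Push the orange spring plunger of the sample press all the way down into its head and, while holding it down, slide the steel keeper by its yellow bar until it stops, so that its tongue lies over the plunger and traps it; then let go. Press gently, without forcing the plunger or the bar, and leave the two vials and the wooden stamp standing where they are.

Things in the scene. Friction and masses are not known exactly. Their poses are not given: they have to be found in the camera images.
- press: Small bench press, fixed. Origin: centre of its underside, on the table; z up; +x is the way the keeper slides shut. Dark foot 150 x 90 x 15 mm (x, y, z); over it, on pillars, a blue head 116 x 84 x 18 mm. The head's clamping height differs each time and is NOT measured: its top is 55 mm + h above the table, h from 0 to 18 mm. All heights on the head below are given with this h.
- under_shoe (a point): Point on the table under the middle of the orange plunger shoe (the press's origin). The shoe is 70 mm long in press x, 40 mm wide in y, 8 mm thick, top flat and level, 78.5 mm + h above the table when up. Between tongue and bar, closed fingers can stand on it (for instance 8 mm towards press -x) and, still pressing, slide along it in +x against the bar.
- under_bar (a point): Point on the table under the open position of the face of the yellow bar that looks to press -x (14 mm in +x from the shoe's middle). The bar is the keeper's handle and crosses over the shoe: 80 mm long in y, 8 mm thick in x, 16 mm high, underside 83 mm + h above the table. It and the tongue shift in +x by the keeper value.
- under_tongue (a point): Point on the table under the open position of the front edge of the keeper's steel tongue (38 mm in -x from the shoe's middle, 3 mm behind the shoe's end). The tongue is 80 mm wide in y, 5 mm thick, underside 68 mm + h above the table. Two side arms, 10 mm wide at y = -35 and +35 mm, top 73 mm + h, join it to the bar's posts.
- plunger (a joint): Travel of the orange plunger in m: 0 released (up), 0.0125 fully down on a rubber stop (about 10 N per mm). A spring pushes it up with about 4 N at 0 and 10 N at the bottom. It must be more than 0.0105 down before the tongue can pass over it; once trapped and let go it rises against the tongue's underside and stays at about 0.0105.
- keeper (a joint): Slide of the steel keeper in m: 0 open, 0.018 fully shut against a rubber stop (about 10 N per mm), in the press's +x. Drag about 3 N, it stays where it is left. With the plunger up the tongue runs against the plunger's end after about 0.003.
- vial_a: Glass vial with black cap, diameter 31 mm, 62 mm tall, standing loose beyond the press. Origin at the centre of its underside. Not to be disturbed.
- vial_c: Smaller vial with white cap, diameter 26 mm, 52 mm tall, standing loose on the robot's side of the press. Origin at the centre of its underside. Not to be disturbed.
- stamp: Wooden hand stamp 37 x 48 mm, 74 mm tall, standing loose to the right of the press. Origin at the centre of its underside. Not to be disturbed.

How it is judged:
By the outcome, as a careful person would: the job done as asked, in the order asked, and still so for the second after the job is handed in, with the robot touching nothing.
It also fails if it takes over 40 s, if anything falls off the work surface, if the arm or the gripper's body presses on something with over 40 N, if the wrist force passes 120 N, or if a joint passes its speed limit or range.

## Working session

There is one attempt and no reset: what is moved stays moved. The work goes in short steps, Python scripts to look and compute and a tool call to move; the robot and the scene stay as the last step left them, time stands still between calls to the robot, and variables do not carry over. Pictures are saved under pics/ and viewed, on a budget of 10 in all, crops included, one or two more only if the job needs it, and the job is handed in when it is done.

Besides the shell and the picture viewer there is one more tool, called after ">>>" by a JSON object that holds its "name" and its "arguments", one argument or row to a line. move_arm: Moves the arm, as the interface text tells. Its arguments: {"type":"object","properties":{"deltas":{"type":"array","items":{"type":"array","items":{"type":"array","items":{"type":"number"}}}},"force":{"type":"number"}},"required":["deltas"]}

```bash
mkdir -p pics; cat > h.py <<'E'
import numpy as np,cv2
from station import monitor,viewer,arm
from scipy.spatial.transform import Rotation as R
def grab(n,f):
    d=viewer.grab_frame(n); cv2.imwrite('pics/'+f,d['frame']); return d
def cam(d):
    return 200/np.tan(np.radians(d['vfov'])/2),R.from_euler('xyz',d['orientation']).as_matrix(),np.array(d['xyz'])
def pix2(d,u,v,z):
    f,M,c=cam(d); r=M@np.array([(u-d['cx'])/f,(v-d['cy'])/f,1]); return c+r*(z-c[2])/r[2]
def proj(d,p):
    f,M,c=cam(d); q=M.T@(np.array(p)-c); return d['cx']+f*q[0]/q[2],d['cy']+f*q[1]/q[2]
E
python3 - <<'E'
from h import *
import pickle
for n in('top','side'):
    d=grab(n,n+'0.png'); pickle.dump(d,open(n+'0.pkl','wb')); print({k:v for k,v in d.items() if k!='frame'})
s=monitor.get_state(); print(s)
E
```

```text
{'vfov': 54.266631639305, 'cx': 318.83667826991444, 'cy': 200.0700064557816, 'xyz': array([ 0.36666112, -0.16235882,  0.87032337]), 'orientation': array([-2.93824055e+00, -6.70288914e-04, -1.56895200e+00])}
{'vfov': 50.126296726805194, 'cx': 314.6489792672757, 'cy': 202.88039149947912, 'xyz': array([ 0.57729594, -0.84221868,  0.56252043]), 'orientation': array([-2.23257536, -0.01182809,  0.04438361])}
{'t': 0.1, 'q': array([ 1.43708203e+00,  3.59301261e-01,  1.11680408e-02, -2.71161988e-04,
       -1.22411856e+00, -2.88098988e-01]), 'qd': array([ 0.00134852, -0.00217681,  0.00155841,  0.00082254,  0.0008729 ,
        0.00031664]), 'joint_efforts': array([-9.53299823e-04, -5.84162629e+01,  2.93749630e+01,  7.01538831e+00,
        1.01461881e-02, -4.21699770e-05]), 'eef_pos': array([0.27621539, 0.61542552, 0.22573982]), 'ee_rot': array([ 3.14012475e+00, -1.69150637e-04, -4.21905483e-01]), 'force': array([-0.33442726, -0.36182138, -1.05044625]), 'moment': array([ 0.01473952, -0.02245235,  0.08476293]), 'width': 0.08790027224939817}
```

View pics/top0.png

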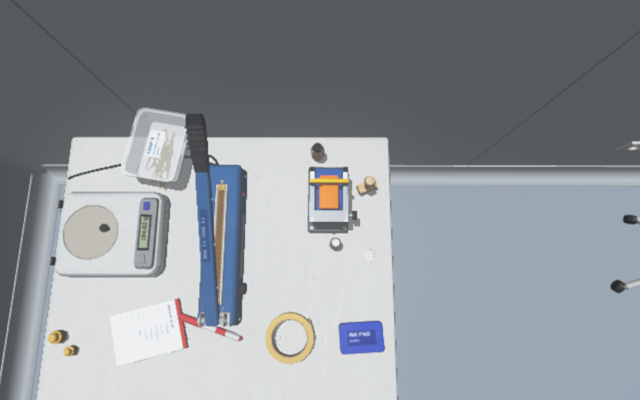

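View pics/side0.png

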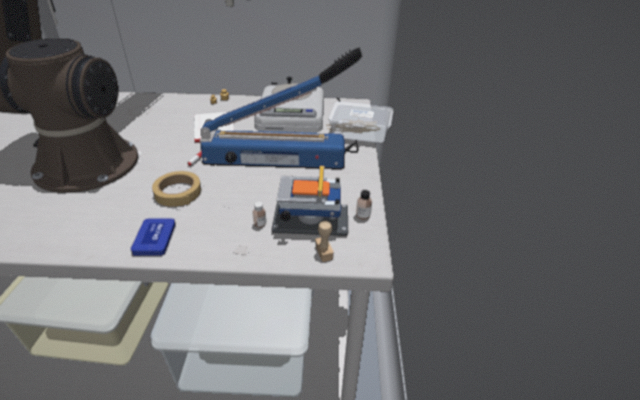

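The top view shows the press around (329,200), with the bar at (329,181), the shoe at (329,193), the stamp at (368,185), vial_c at (336,243) and vial_a at (318,152). A tall trimmer stands to its left at (225,245), with its handle raised. Next I'll enlarge the press in both views.

```bash
python3 - <<'E'
from h import *
import pickle
T=pickle.load(open('top0.pkl','rb'));S=pickle.load(open('side0.pkl','rb'))
a=cv2.resize(T['frame'][140:260,285:395],None,fx=4.8,fy=4.8,interpolation=cv2.INTER_CUBIC)[:, :400]
a=cv2.resize(T['frame'][140:255,290:370],(400,575),interpolation=cv2.INTER_CUBIC)
b=cv2.resize(S['frame'][160:240,264:354],(400,356),interpolation=cv2.INTER_CUBIC)
o=np.zeros((575,800,3),np.uint8);o[:,:400]=a;o[:356,400:]=b
cv2.imwrite('pics/crop.png',o)
# segment
for n,d in(('top',T),('side',S)):
    h=cv2.cvtColor(d['frame'],cv2.COLOR_BGR2HSV)
    for nm,lo,hi in(('orange',(5,200,120),(14,255,255)),('yellow',(17,150,120),(30,255,255))):
        m=cv2.inRange(h,lo,hi); x0,y0=(300,160) if n=='top' else(270,160)
        m2=np.zeros_like(m);m2[y0:y0+80,x0:x0+80]=m[y0:y0+80,x0:x0+80]
        c=np.argwhere(m2>0)[:,::-1].astype(np.float32)
        if len(c): print(n,nm,len(c),c.min(0),c.max(0),cv2.boxPoints(cv2.minAreaRect(c)).round(1).tolist())
E
```

```text
top yellow 118 [310. 178.] [347. 182.] [[310.0, 181.0], [310.1000061035156, 177.3000030517578], [347.1000061035156, 178.89999389648438], [346.8999938964844, 182.60000610351562]]
side yellow 66 [318. 167.] [322. 189.] [[318.0, 167.0], [322.0, 167.0], [322.0, 189.0], [318.0, 189.0]]
```

View pics/crop.png

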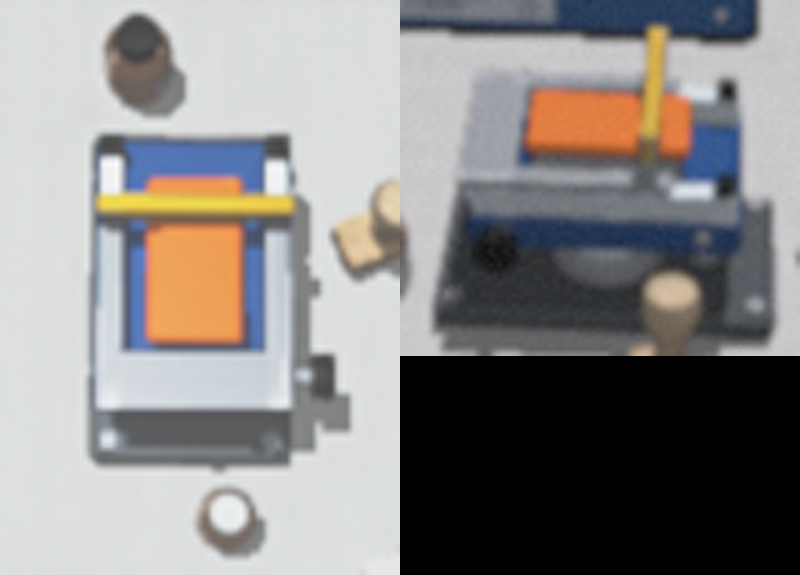

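The crop shows the shoe's near-end corners at crop (147,343) and (242,343) and the bar's ends at (97,203) and (294,206). The foot's near corners are at (93,462) and (290,464). In the side crop the shoe's top corners are at (532,91), (527,148) and (690,152). I'll fit pose and h to these points.

```bash
cat > fit.py <<'E'
from h import *
import pickle
from scipy.optimize import least_squares
T=pickle.load(open('top0.pkl','rb'));S=pickle.load(open('side0.pkl','rb'))
t=lambda a,b:(T,290+(a+.5)/5-.5,140+(b+.5)/5-.5)
s=lambda a,b:(S,264+(a-400+.5)/4.444-.5,160+(b+.5)/4.45-.5)
# (obs, press xyz at h=0, depends on h)
P=[(t(147,343),(-.035,.02,.0785),1),(t(242,343),(-.035,-.02,.0785),1),(t(148,178),(.035,.02,.0785),1),(t(242,178),(.035,-.02,.0785),1),
(t(97,197),(.022,.04,.099),1),(t(294,200),(.022,-.04,.099),1),
(t(93,463),(-.075,.045,.015),0),(t(290,465),(-.075,-.045,.015),0),
(s(532,91),(-.035,.02,.0785),1),(s(527,148),(-.035,-.02,.0785),1),(s(690,152),(.035,-.02,.0785),1),(s(657,27),(.018,.04,.099),1),
(s(440,322),(-.075,-.045,.015),0),(s(773,326),(.075,-.045,.015),0)]
def w(p,q,k):
    c,n=np.cos(p[2]),np.sin(p[2]); return [p[0]+c*q[0]-n*q[1],p[1]+n*q[0]+c*q[1],q[2]+k*p[3]]
def res(p): return np.concatenate([np.subtract(proj(o[0],w(p,q,k)),o[1:]) for o,q,k in P])
r=least_squares(res,[.6,-.18,0,.009],loss='soft_l1'); p=r.x
print(p.round(4),'yaw deg',np.degrees(p[2])); print(res(p).reshape(-1,2).round(1).tolist())
for n,u,v,z in(('vial_a',317.5,148,.062),('vial_c',335.2,242,.052),('stamp',370,180,.074)): print(n,pix2(T,u,v,z).round(3))
E
python3 fit.py
```

```text
[ 0.5461 -0.1827  0.0011  0.0084] yaw deg 0.0612227056882444
[[-0.1, 0.1], [0.5, 0.1], [-0.3, -0.1], [0.2, -0.1], [0.0, -0.3], [0.3, -0.9], [-0.7, -0.1], [0.8, -0.5], [-0.1, 0.1], [-0.8, -0.4], [0.1, -0.0], [-0.4, 0.9], [-2.2, -2.6], [0.8, -0.5]]
vial_a [ 0.649 -0.159  0.062]
vial_c [ 0.446 -0.197  0.052]
stamp [ 0.574 -0.27   0.074]
```

```bash
python3 - <<'E'
from h import *
import pickle
from scipy.optimize import least_squares
T=pickle.load(open('top0.pkl','rb'));S=pickle.load(open('side0.pkl','rb'))
for n,a,b in(('tip',(195,115),(356,52)),('mid',(201,168),(322,77)),('pivot',(208,318),(209,128)),('bodyRnear',(240,324),(206,162)),('bodyRfar',(244,168),(343,166))):
    r=least_squares(lambda p:np.r_[np.subtract(proj(T,p),a),np.subtract(proj(S,p),b)],[.5,0,.1]); print(n,r.x.round(3),r.fun.round(1))
E
```

```text
tip [0.63  0.041 0.271] [ 0.1  1.5  1.8 -0.7]
mid [0.558 0.043 0.214] [ 0.   0.2  0.3 -0.1]
pivot [0.294 0.053 0.078] [ 0.1  0.3  0.4 -0.1]
bodyRnear [0.281 0.005 0.012] [-0.8 -2.4 -2.8  0.4]
bodyRfar [0.615 0.008 0.014] [ 0.2  1.   1.  -0.3]
```

>>> {"name": "move_arm", "arguments": {
  "deltas": [
    [[0,0,-2,0,0,-0.012,0],[0,0,-5,0,0,-0.03,0],[0,0,-9,0,0,-0.05,0],[0,0,-13,0,0,-0.075,0],[0,0,-17,0,0,-0.1,0],[0,0,-20,0,0,-0.12,0],[0,0,-23,0,0,-0.135,0],[0,0,-24.2,0,0,-0.145,0],[0,0,-24.2,0,0,-0.15,0],[0,0,-24.2,0,0,-0.15,0]]
  ],
  "force": 20
}}

```text
t: 0.93
eef_pos: [0.2764, 0.616, 0.377]
ee_rot: [-3.141, -0.0, -0.001]
force: [0.7, -0.2, -0.3]
width: 0.0267
```

>>> {"name": "move_arm", "arguments": {
  "deltas": [
    [[0,0,0,0.003,0.01,0,0],[0,0,0,0.01,0.03,0,0],[0,0,0,0.02,0.06,0,0],[0,0,0,0.032,0.095,0,0],[0,0,0,0.044,0.13,0,0],[0,0,0,0.056,0.165,0,0],[0,0,0,0.068,0.2,0,0],[0,0,0,0.08,0.235,0,0],[0,0,0,0.092,0.27,0,0],[0,0,0,0.104,0.305,0,0],[0,0,0,0.116,0.34,0,0],[0,0,0,0.128,0.375,0,0]]
  ]
}}

```text
t: 1.93
eef_pos: [0.4041, 0.2383, 0.3754]
ee_rot: [3.141, 0.001, -0.0]
force: [1.3, -1.1, 0.1]
width: 0.0001
```

>>> {"name": "move_arm", "arguments": {
  "deltas": [
    [[0,0,0,0.011,0.034,0,0],[0,0,0,0.022,0.068,0,0],[0,0,0,0.034,0.102,0,0],[0,0,0,0.046,0.136,0,0],[0,0,0,0.058,0.17,0,0],[0,0,0,0.07,0.204,0,0],[0,0,0,0.082,0.238,0,0],[0,0,0,0.094,0.272,0,0],[0,0,0,0.106,0.306,0,0],[0,0,0,0.118,0.34,0,0],[0,0,0,0.128,0.37,0,0],[0,0,0,0.133,0.39,0,0]]
  ]
}}

```text
t: 2.93
eef_pos: [0.5374, -0.1519, 0.3746]
ee_rot: [3.141, 0.003, -0.002]
force: [0.1, 0.4, -0.2]
width: 0.0001
```

>>> {"name": "move_arm", "arguments": {
  "deltas": [
    [[0,0,0,0,0.01,0.01,0],[0,0,0,0,0.022,0.03,0],[0,0,0,0,0.031,0.06,0],[0,0,0,0,0.031,0.09,0],[0,0,0,0,0.031,0.12,0],[0,0,0,0,0.031,0.15,0],[0,0,0,0,0.031,0.18,0],[0,0,0,0,0.031,0.205,0],[0,0,0,0,0.031,0.225,0],[0,0,0,0,0.031,0.24,0],[0,0,0,0,0.031,0.25,0],[0,0,0,0,0.031,0.25,0]]
  ]
}}

```text
t: 3.93
eef_pos: [0.5353, -0.1795, 0.1236]
ee_rot: [-3.141, 0.005, -0.0]
force: [-1.1, 0.4, -0.8]
width: 0.0003
```

```bash
python3 - <<'E'
from h import *
s=monitor.get_state(); print(s['eef_pos'],s['force'])
a=grab('top','t1.png');b=grab('side','s1.png')
A=cv2.resize(a['frame'][130:255,290:370],(384,600),interpolation=cv2.INTER_CUBIC)
B=cv2.resize(b['frame'][140:240,264:354],(416,462),interpolation=cv2.INTER_CUBIC)
o=np.zeros((600,800,3),np.uint8);o[:,:384]=A;o[:462,384:]=B;cv2.imwrite('pics/c1.png',o)
print(proj(b,s['eef_pos']))
E
```

```text
[ 0.53527566 -0.17954962  0.12360356] [-1.12009137  0.44801776 -0.76947163]
(np.float64(305.0710929552241), np.float64(169.53955841246764))
```

View pics/c1.png

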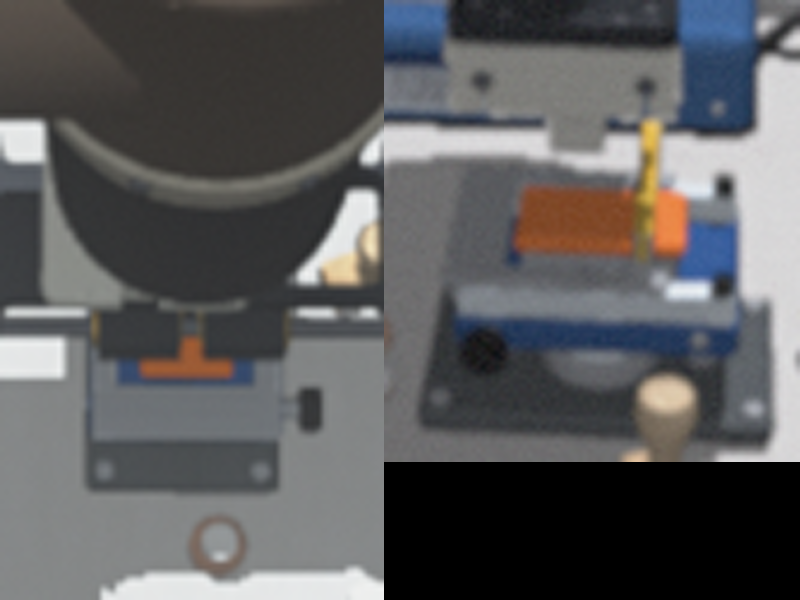

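The fingers' tips appear in the side crop at (577,150), which is where the model puts them. They sit between tongue and bar, over the shoe. I'll go down slowly and watch the force.

>>> {"name": "move_arm", "arguments": {
  "deltas": [
    [[0,0,0,0,0,0.005,0],[0,0,0,0,0,0.012,0],[0,0,0,0,0,0.02,0],[0,0,0,0,0,0.026,0],[0,0,0,0,0,0.03,0],[0,0,0,0,0,0.032,0],[0,0,0,0,0,0.032,0],[0,0,0,0,0,0.032,0]]
  ]
}}

```text
t: 4.7
eef_pos: [0.5379, -0.1801, 0.0945]
ee_rot: [3.142, 0.0, 0.001]
force: [0.2, -0.2, 0.9]
width: 0.0002
```

>>> {"name": "move_arm", "arguments": {
  "deltas": [
    [[0,0,0,0,0,0.001,0],[0,0,0,0,0,0.002,0],[0,0,0,0,0,0.003,0],[0,0,0,0,0,0.004,0],[0,0,0,0,0,0.005,0],[0,0,0,0,0,0.006,0],[0,0,0,0,0,0.007,0],[0,0,0,0,0,0.007,0],[0,0,0,0,0,0.007,0],[0,0,0,0,0,0.007,0]]
  ]
}}

```text
t: 5.53
eef_pos: [0.5378, -0.18, 0.0877]
ee_rot: [3.142, -0.0, 0.001]
force: [-2.0, 0.2, 3.6]
width: 0.0008
```

>>> {"name": "move_arm", "arguments": {
  "deltas": [
    [[0,0,0,0,0,0.001,0],[0,0,0,0,0,0.002,0],[0,0,0,0,0,0.003,0],[0,0,0,0,0,0.004,0],[0,0,0,0,0,0.005,0],[0,0,0,0,0,0.006,0],[0,0,0,0,0,0.006,0],[0,0,0,0,0,0.006,0]]
  ]
}}

```text
t: 6.2
eef_pos: [0.5379, -0.1801, 0.0817]
ee_rot: [3.142, -0.0, 0.001]
force: [-1.8, 0.4, 6.9]
width: 0.0006
```

>>> {"name": "move_arm", "arguments": {
  "deltas": [
    [[0,0,0,0,0,0.001,0],[0,0,0,0,0,0.002,0],[0,0,0,0,0,0.003,0],[0,0,0,0,0,0.003,0],[0,0,0,0,0,0.003,0]]
  ]
}}

```text
t: 6.62
eef_pos: [0.5378, -0.1801, 0.0788]
ee_rot: [3.141, -0.0, 0.001]
force: [-1.5, 0.7, 8.1]
width: 0.0006
```

>>> {"name": "move_arm", "arguments": {
  "deltas": [
    [[0,0,0,0,0,0.001,0],[0,0,0,0,0,0.002,0],[0,0,0,0,0,0.002,0],[0,0,0,0,0,0.002,0]]
  ]
}}

```text
t: 6.95
eef_pos: [0.5379, -0.1801, 0.0769]
ee_rot: [3.141, -0.0, 0.001]
force: [-2.7, 1.3, 8.4]
width: 0.0005
```

>>> {"name": "move_arm", "arguments": {
  "deltas": [
    [[0,0,0,0,0,0.0005,0],[0,0,0,0,0,0.001,0],[0,0,0,0,0,0.001,0],[0,0,0,0,0,0.001,0]]
  ]
}}

```text
t: 7.28
eef_pos: [0.5379, -0.1801, 0.0762]
ee_rot: [3.141, -0.0, 0.001]
force: [-4.0, 2.1, 9.1]
width: 0.0005
```

>>> {"name": "move_arm", "arguments": {
  "deltas": [
    [[0,0,0,0,0,0.0005,0],[0,0,0,0,0,0.001,0],[0,0,0,0,0,0.001,0],[0,0,0,0,0,0.001,0]]
  ]
}}

```text
t: 7.62
eef_pos: [0.5379, -0.1801, 0.0758]
ee_rot: [3.141, -0.001, 0.001]
force: [-4.4, 3.6, 14.8]
width: 0.0004
```

```bash
python3 - <<'E'
from h import *
b=grab('side','s2.png')
cv2.imwrite('pics/c2.png',cv2.resize(b['frame'][140:240,254:364],(660,600),interpolation=cv2.INTER_CUBIC))
s=monitor.get_state();print(s['eef_pos'],s['force'],s['moment'])
E
```

```text
[ 0.53789937 -0.18008833  0.07573221] [-5.66266404  2.22752823 15.70171332] [1.0948886  1.91742914 0.02002959]
```

View pics/c2.png

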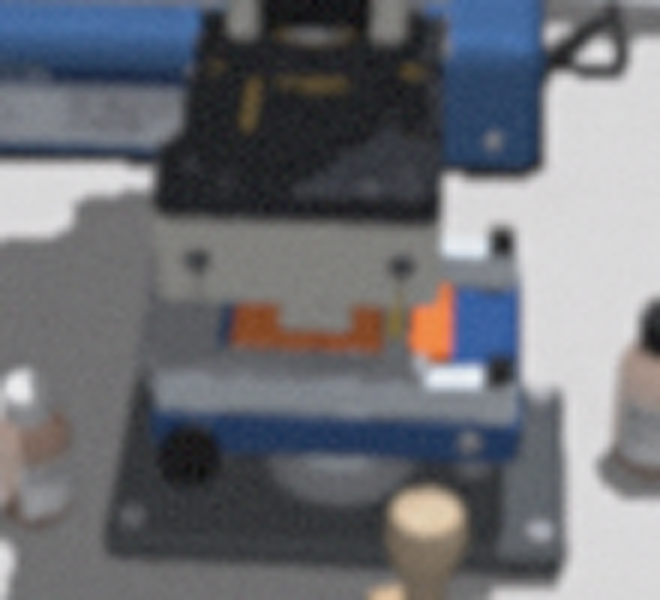

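The force rose from 9 to 15 N at z ≈ 0.0757, so the plunger is on its stop. The fingers are at (278–353) in the crop and the bar at (385–405). Now I'll slide in +x while still pressing.

>>> {"name": "move_arm", "arguments": {
  "deltas": [
    [[0,0,0,0.001,0,0,0],[0,0,0,0.003,0,0,0],[0,0,0,0.005,0,0,0],[0,0,0,0.007,0,0,0],[0,0,0,0.009,0,0,0],[0,0,0,0.01,0,0,0],[0,0,0,0.01,0,0,0]]
  ]
}}

```text
t: 8.25
eef_pos: [0.5437, -0.1807, 0.0751]
ee_rot: [3.141, 0.007, 0.0]
force: [-15.5, 0.3, 22.5]
width: 0.0004
```

>>> {"name": "move_arm", "arguments": {
  "deltas": [
    [[0,0,0,0.001,0,0,0],[0,0,0,0.002,0,0,0],[0,0,0,0.003,0,0,0],[0,0,0,0.004,0,0,0],[0,0,0,0.005,0,0,0],[0,0,0,0.006,0,0,0],[0,0,0,0.006,0,0,0]]
  ]
}}

```text
t: 8.83
eef_pos: [0.549, -0.1809, 0.075]
ee_rot: [3.141, 0.009, -0.0]
force: [-17.4, -0.3, 23.5]
width: 0.0006
```

Friction is higher than it needs to be at 23 N, so I'll ease off a little.

>>> {"name": "move_arm", "arguments": {
  "deltas": [
    [[0,0,0,0,0,-0.0005,0],[0,0,0,0,0,-0.001,0],[0,0,0,0,0,-0.001,0],[0,0,0,0,0,-0.001,0]]
  ]
}}

```text
t: 9.17
eef_pos: [0.5491, -0.1809, 0.0756]
ee_rot: [3.141, 0.008, -0.0]
force: [-15.4, -1.8, 18.2]
width: 0.0006
```

>>> {"name": "move_arm", "arguments": {
  "deltas": [
    [[0,0,0,0.001,0,-0.0003,0],[0,0,0,0.002,0,-0.0003,0],[0,0,0,0.003,0,-0.0003,0],[0,0,0,0.004,0,-0.0003,0],[0,0,0,0.004,0,-0.0003,0]]
  ]
}}

```text
t: 9.58
eef_pos: [0.5532, -0.1809, 0.0756]
ee_rot: [3.141, 0.008, -0.0]
force: [-14.7, -1.6, 15.9]
width: 0.0002
```

>>> {"name": "move_arm", "arguments": {
  "deltas": [
    [[0,0,0,0.001,0,0,0],[0,0,0,0.002,0,0,0],[0,0,0,0.003,0,0,0],[0,0,0,0.004,0,0,0],[0,0,0,0.004,0,0,0]]
  ]
}}

```text
t: 10.0
eef_pos: [0.5573, -0.1809, 0.0756]
ee_rot: [3.141, 0.008, -0.0]
force: [-14.3, -2.1, 15.3]
width: 0.0006
```

>>> {"name": "move_arm", "arguments": {
  "deltas": [
    [[0,0,0,0.001,0,0,0],[0,0,0,0.002,0,0,0],[0,0,0,0.003,0,0,0],[0,0,0,0.004,0,0,0],[0,0,0,0.005,0,0,0],[0,0,0,0.006,0,0,0],[0,0,0,0.006,0,0,0]]
  ]
}}

```text
t: 10.58
eef_pos: [0.5633, -0.1809, 0.0756]
ee_rot: [3.141, 0.008, -0.0]
force: [-14.2, -1.1, 15.4]
width: 0.0006
```

>>> {"name": "move_arm", "arguments": {
  "deltas": [
    [[0,0,0,0.001,0,0,0],[0,0,0,0.002,0,0,0],[0,0,0,0.003,0,0,0],[0,0,0,0.003,0,0,0]]
  ]
}}

```text
t: 10.92
eef_pos: [0.5663, -0.181, 0.0756]
ee_rot: [3.141, 0.008, -0.0]
force: [-14.0, -2.3, 15.5]
width: 0.0004
```

>>> {"name": "move_arm", "arguments": {
  "deltas": [
    [[0,0,0,0.0007,0,0,0],[0,0,0,0.0014,0,0,0],[0,0,0,0.002,0,0,0],[0,0,0,0.002,0,0,0]]
  ]
}}

```text
t: 11.25
eef_pos: [0.5671, -0.181, 0.0756]
ee_rot: [3.141, 0.01, -0.001]
force: [-18.4, -0.3, 18.6]
width: 0.0005
```

>>> {"name": "move_arm", "arguments": {
  "deltas": [
    [[0,0,0,0.0005,0,0,0],[0,0,0,0.001,0,0,0],[0,0,0,0.001,0,0,0]]
  ]
}}

```text
t: 11.5
eef_pos: [0.5673, -0.181, 0.0756]
ee_rot: [3.141, 0.011, -0.001]
force: [-20.4, -0.2, 21.0]
width: 0.0001
```

x has stalled and the force has risen, so the keeper is on its stop. I'll back away from the bar, then lift.

>>> {"name": "move_arm", "arguments": {
  "deltas": [
    [[0,0,0,-0.002,0,0,0],[0,0,0,-0.004,0,0,0],[0,0,0,-0.006,0,-0.0005,0],[0,0,0,-0.009,0,-0.001,0],[0,0,0,-0.012,0,-0.002,0],[0,0,0,-0.012,0,-0.004,0],[0,0,0,-0.012,0,-0.006,0],[0,0,0,-0.012,0,-0.01,0],[0,0,0,-0.012,0,-0.015,0],[0,0,0,-0.012,0,-0.02,0],[0,0,0,-0.012,0,-0.02,0]]
  ]
}}

```text
t: 12.42
eef_pos: [0.5626, -0.1801, 0.0971]
ee_rot: [3.141, -0.002, 0.001]
force: [1.1, -0.4, 0.1]
width: 0.0006
```

>>> {"name": "move_arm", "arguments": {
  "deltas": [
    [[0,0,0,0,0,-0.01,0],[0,0,0,0,0,-0.03,0],[0,0,0,0,0,-0.06,0],[0,0,0,0,0,-0.09,0],[0,0,0,0,0,-0.12,0],[0,0,0,0,0,-0.15,0],[0,0,0,0,0,-0.18,0],[0,0,0,0,0,-0.2,0],[0,0,0,0,0,-0.21,0],[0,0,0,0,0,-0.21,0]]
  ]
}}

```text
t: 13.25
eef_pos: [0.5626, -0.1802, 0.3089]
ee_rot: [3.141, -0.005, 0.001]
force: [0.0, -0.6, 0.1]
width: 0.0005
```

```bash
python3 - <<'E'
from h import *
a=grab('top','t3.png');b=grab('side','s3.png')
A=cv2.resize(a['frame'][130:255,290:390],(400,500),interpolation=cv2.INTER_CUBIC)
B=cv2.resize(b['frame'][150:265,244:379],(400,341),interpolation=cv2.INTER_CUBIC)
B=cv2.resize(b['frame'][160:240,264:354],(400,356),interpolation=cv2.INTER_CUBIC)
o=np.zeros((500,800,3),np.uint8);o[:,:400]=A;o[:356,400:]=B;cv2.imwrite('pics/c3.png',o)
s=monitor.get_state();print(s['t'],s['eef_pos'],s['force'])
# predicted side pixels in the crop
p=[.5461,-.1827,.0084]
for n,q in(('bar top far end open',(.018,.04,.099)),('shut',(.036,.04,.099)),('shoe -y top +x corner up',(.035,-.02,.0785)),('trapped',(.035,-.02,.068))):
    u,v=proj(b,[p[0]+q[0],p[1]+q[1],q[2]+p[2]]);print(n,round(400+(u-264)*4.444),round((v-160)*4.45))
E
```

```text
13.35 [ 0.56136118 -0.17979805  0.30512514] [ 1.07350298 -0.12687847 -0.19784093]
bar top far end open 654 29
shut 695 31
shoe -y top +x corner up 688 150
trapped 688 170
```

View pics/c3.png

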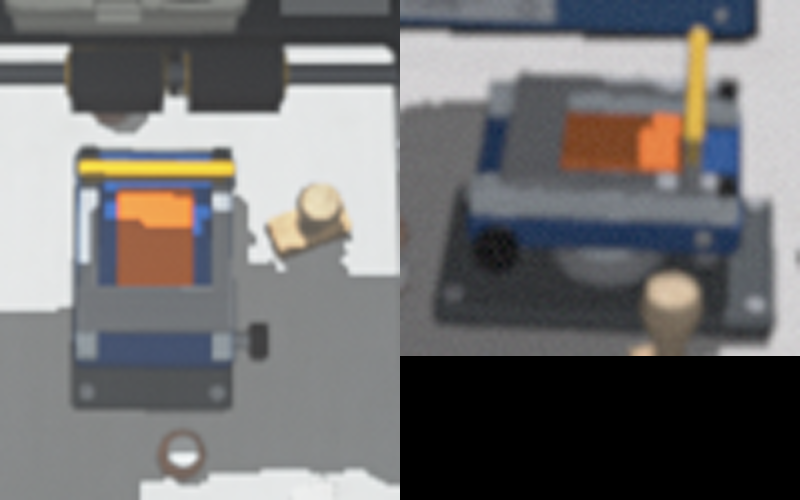

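View pics/s3.png

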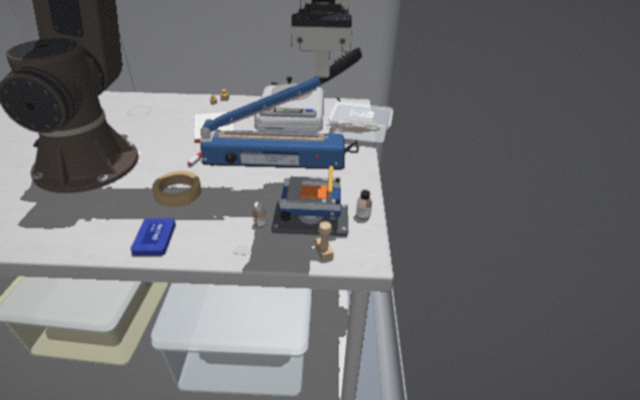

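The bar's far end is at crop (698,28), against (695,31) predicted for shut. The shoe's near edge is at row ~170, which is the trapped height, and the tongue lies over its end. Both vials and the stamp are still standing in place.

```bash
python3 -c "
from h import *
print(arm.job_done())"
```

```text
the job is handed in; nothing more can be done
None
```

The plunger is trapped under the keeper's tongue, the keeper is fully shut, and the job was handed in at about 13.4 s.

I pressed the orange plunger down with the closed fingers. While holding it down, I slid the fingers along the shoe in +x and pushed the yellow bar until it stopped. Then I backed off the bar and lifted clear.

**Forces:** the plunger bottomed out at about 15 N. When I started sliding, the downward force rose to 23.5 N, about 1.3 mm into the rubber stop by my estimate, so I eased it back to about 15 N. At the keeper's stop the fingers read about 20 N sideways, most of it friction on the shoe, and 21 N vertically.

**Last checks:**
- **Keeper:** in the final side view the bar is within a few crop pixels (under 1 image pixel) of its predicted shut position.
- **Plunger:** the shoe sits at its predicted trapped height, with the tongue over its end.
- **Vials and stamp:** both vials and the stamp were still standing in place by eye. I did not measure their positions again, and the gripper partly hid vial_a in the top view.
- **Arm:** it was clear of everything, with about 1 N or less on the force reading.

No check failed or disagreed.

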